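Set up the sample display on the narrow riser

TASK

Build the sample display on the narrow raised wooden riser: first lay the large gift case flat on the riser's board, lengthwise along it, then the small case flat on top of the large one, lengthwise the same way, each with its whole base supported, and last stand the little mosaic lamp upright on the small case with its whole foot supported. Let go of each piece before taking the next, do not let the lamp fall over, and leave the glue bottle, the cup and the bowl where they are.

Things in the scene. Friction and masses are not known exactly. Their poses are not given: they have to be found in the camera images.
- riser_top (a point): Display riser, fixed to the table: a plain wooden board 72 x 150 mm and 15 mm thick, held level on two 20 mm square posts above a 90 x 150 mm foot. This point is the centre of the board's upper face, 110 mm above the table. x runs across the board (72 mm), y along it (150 mm), z up.
- large_case_mid (a point): The large gift case: a closed printed-board box, pale blue with small ornaments, 60 (x) x 120 (y) x 50 (z) mm, about 0.2 to 0.45 kg, loose, lying flat. This point is its centre, 25 mm above its underside; z up.
- small_case_mid (a point): The small gift case: same printed board, 48 (x) x 84 (y) x 45 (z) mm, about 0.15 to 0.3 kg, loose, lying flat. This point is its centre, 22.5 mm above its underside; z up.
- lamp_mid (a point): Small mosaic-glass lamp, 88 mm tall, about 0.1 to 0.2 kg, loose, standing upright: a flat round brass foot 36 mm across and 6 mm thick, a 14 mm thick stem, a glass globe 44 mm across with an upright round wall between 31 and 57 mm above the underside (narrower above and below), and a pointed brass cap. This point is on its axis, half-way up, 44 mm above its underside; z up.
- glue_mid (a point): Bystander: white glue bottle 36 mm across, 100 mm tall, loose; its centre, 50 mm up.
- cup_mid (a point): Bystander: paper cup 72 mm across the rim, 85 mm tall, loose; its centre, 42 mm up.
- bowl_mid (a point): Bystander: white bowl of glass chips 84 mm across, 30 mm tall, loose; its centre, 15 mm up.
Not all that is in view belongs to the job. Of the things that look like the part that bears lamp_mid, the middle-sized one is meant.

How it is judged:
By the outcome, as a careful person would: the job done as asked, in the order asked, and still so for the second after the job is handed in, with the robot touching nothing.
It also fails if it takes over 72 s, if anything falls off the work surface, if the arm or the gripper's body presses on something with over 40 N, if the wrist force passes 120 N, or if a joint passes its speed limit or range.

ROBOT

A 7-joint arm with a two-finger parallel gripper is mounted at the origin on the work surface. World frame = base frame: x ahead of the robot, y to its left, z up, the work surface at z = 0. Lengths are in m, angles in rad, forces in N, time in s.
With the tool pointing down it reaches from about 0.35 to 0.9 m from the base axis. Payload 8.1 kg.
Tool frame: the origin (TCP) lies at the very end of the fingers, on their centre line; the grasp point (between the pads) lies 19 mm behind it; z points along the fingers, y is the line along which they close (so a half turn about z gives the same grasp; the last joint's range is limited). The gripper opens to 92 mm and grips with 3 to 60 N. Pads are 19 mm wide; open, the fingers measure 130 mm over their backs; the gripper's body (75 mm by 190 mm) begins 47 mm behind the grasp point.
Start: joints at [1.169, 0.434, 0.025, 1.573, -0.012, 1.134, -0.075], TCP at [0.184, -0.597, 0.227] pointing down, gripper open.
Joint ranges: [-2.62, 2.62], [-0.44, 2.09], [-1.27, 1.32], [0.08, 2.57], [-1.32, 4.46], [0.12, 2], [-2.74, 2.74]. Speed limits (rad/s): [2.22, 2.22, 3.01, 3.01, 3.14, 3.14, 3.14].

INTERFACE

Orientations are given as a rotation vector (axis times angle).
In Python, from cell import arm gives the robot as it stands.
- The arm moves only by the tool jog_arm, never from a script. Its argument "rows" is a list of rows, each a list of 3 entries, a list of its own where there are three numbers: the shift along the world's x, y, z in cm, then the turn, a rotation vector about the world's x, y, z in degrees, then the opening, from 0 (shut) to 1 (fully open). A call has 1 to 8 rows; each row is the pose to reach, as a shift and turn from the pose commanded when the call began; what a row does not reach only later rows make up. A row lasts 1/8 s, in which the tool goes at most 62.5 mm and 10.7 degrees, less where a joint would pass 70% of its speed; a pose out of reach is approached as far as the arm can. A call with a gripper value outside its range is refused whole. The fingers move at their own pace and stop on an object; "newtons" is the grip in N (left out, the last holds). Time passes only in rows, so rows that repeat a pose let the fingers close. It gives the time, the measured TCP pose, the force, the opening and the grip force at its end, in the units of the state.
- arm.observe(): the state, without advancing time (a new reading comes with each control period).
- arm.get_image(name): name is "scene" or "top" or "wrist"; returns a dict with "img" (400x640x3 uint8, red, green, blue), "depth" (400x640 float32, m along the optical axis (not along the pixel's ray), 0 where there is no reading), "fx", "fy", "cx", "cy" (pixels), "dist_coeffs" ([k1, k2, p1, p2, k3] as OpenCV has them; the pictures are not rectified), "rvec" (rotation vector, rad) and "tvec" (3), from world to camera coordinates, as OpenCV has them; the wrist camera has in their place "mount" (4x4, takes a point from camera to tool coordinates, whose origin is the TCP and whose axes are the flange's). Camera axes: x right, y down, z forward; pixel columns grow to the right and rows downward; lengths in m; the calibration is good to about 2 mm. A picture is of the moment at which its call begins: read the wrist's pose just before it.
- arm.sign_off(): hands the job in; it is judged then, once.
The state is a dict: "clock": time; "joints": joint angles; "dq": joint speeds; "joint_efforts": joint torques, N m; "position": TCP position; "ee_rot": TCP orientation; "force": force on the tool from outside, world axes, zero at the start; "ft_torque": the same for the moment, N m; "width": opening from 0.0 (shut) to 1.0 (fully open); "gripper_force": force on a finger pad.
Only numpy, scipy, OpenCV 4.12 (cv2) and the standard library are available. Lean on these libraries where they do the work, as an engineer would, in place of code of your own. Each camera call takes 0.05 s, during which the arm holds its last target. There are 200 camera calls.

## Working session

There is one attempt and no reset: what is moved stays moved. The work goes in short steps, Python scripts to look and compute and a tool call to move; the robot and the scene stay as the last step left them, time stands still between calls to the robot, and variables do not carry over. Pictures are saved under pics/ and viewed, at most 10 in all, crops included, and the job is handed in when it is done.

Besides the shell and the picture viewer there is one more tool, called by a JSON object that holds its "name" and its "arguments". jog_arm: Moves the arm, as the interface text tells. Its arguments: {"type":"object","properties":{"rows":{"type":"array","items":{"type":"array"}},"newtons":{"type":"number"}},"required":["rows"]}

```bash
mkdir -p pics; cat > h.py <<'E'
import numpy as np,cv2,pickle
from cell import arm
def grab(n):
    s=arm.observe(); d=arm.get_image(n); d['s']=s
    cv2.imwrite(f'pics/{n}_{s["clock"]:.2f}.png',d['img'][:,:,::-1]); pickle.dump(d,open(f'{n}.pkl','wb')); return d
def cloud(d):
    K=np.array([[d['fx'],0,d['cx']],[0,d['fy'],d['cy']],[0,0,1.]])
    v,u=np.mgrid[:400,:640]
    p=cv2.undistortPoints(np.stack([u,v],-1).reshape(-1,1,2).astype(float),K,np.array(d['dist_coeffs'],float)).reshape(400,640,2)
    z=d['depth'].astype(float); c=np.dstack([p*z[...,None],z])
    if 'mount' in d:
        M=np.array(d['mount']); s=d['s']; R=cv2.Rodrigues(np.array(s['ee_rot'],float))[0]
        w=(c@M[:3,:3].T+M[:3,3])@R.T+np.array(s['position'])
    else:
        R=cv2.Rodrigues(np.array(d['rvec'],float))[0]; w=(c-np.array(d['tvec']).ravel())@R
    w[z==0]=np.nan; return w
E
python3 - <<'E'
from h import *
print(arm.observe())
for n in('top','scene'): grab(n)
E
ls pics
```

```text
{'clock': 0.0, 'joints': array([ 1.16939315,  0.43522392,  0.02496994,  1.57410377, -0.01160832,
        1.13400154, -0.07512804]), 'dq': array([ 0.00187858, -0.00065149,  0.00193172,  0.00119755, -0.00110228,
       -0.00116586,  0.00086131]), 'joint_efforts': array([-8.63323912e-04, -6.67847514e+01,  9.84368138e-01, -3.14462757e+01,
       -6.06258097e-02,  4.27764840e-02,  1.56438714e-04]), 'position': array([ 0.18378183, -0.59682642,  0.22594178]), 'ee_rot': array([-3.10508871e+00, -4.67231168e-01,  5.80969752e-04]), 'force': array([-0.79947406, -0.30659501, -0.05704816]), 'ft_torque': array([ 0.02415655, -0.01786886,  0.01139727]), 'gripper_force': 0.0, 'width': 1.0031321392253978}
scene_0.05.png
top_0.00.png
```

View pics/top_0.00.png

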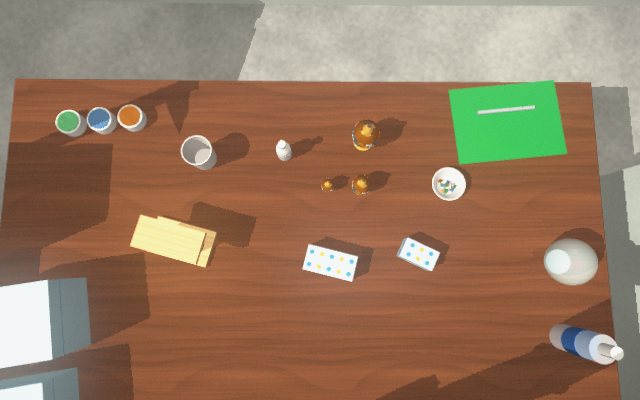

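View pics/scene_0.05.png

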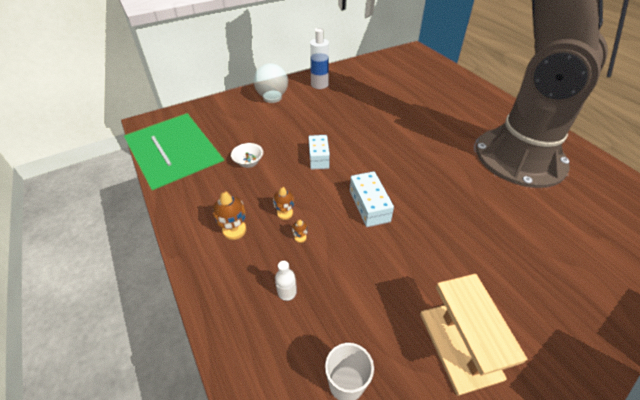

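The top view shows the riser near (173,240), the large case (330,262), the small case (418,253) and three lamps: big (365,135), middle (361,185) and small (327,185). The scene view agrees, and the riser's board looks clear.

```bash
cat >> h.py <<'E'
def top(w,box,lo,hi):
    u0,v0,u1,v1=box; P=w[v0:v1,u0:u1].reshape(-1,3); P=P[(P[:,2]>lo)&(P[:,2]<hi)]
    r=cv2.minAreaRect((P[:,:2]*1000).astype(np.float32))
    return len(P),np.round(P.mean(0)*1000,1),np.round(r[0],1),np.round(r[1],1),round(r[2],1),round(float(np.median(P[:,2]))*1000,1)
E
python3 - <<'E'
from h import *
for n in('top','scene'):
    d=pickle.load(open(n+'.pkl','rb')); w=cloud(d)
    if n=='top': B=dict(riser=(110,200,240,280),large=(290,230,370,290),small=(385,225,450,280),lampM=(345,165,380,200),lampS=(315,170,342,198),lampL=(345,110,385,155),glue=(270,130,300,165),cup=(175,130,220,172),bowl=(425,160,470,205))
    else: B=dict(riser=(420,265,530,395),large=(340,165,400,230),small=(300,128,335,172),lampM=(268,180,300,220))
    Z=dict(riser=(.1,.12),large=(.043,.06),small=(.038,.055),lampM=(.03,.1),lampS=(.02,.1),lampL=(.03,.15),glue=(.02,.12),cup=(.07,.1),bowl=(.015,.05))
    for k,b in B.items(): print(n,k,*top(w,b,*Z[k]))
E
```

```text
top riser 2258 [528.2 301.2 109.5] [528.8 302.1] [152.5  72.2] 74.6 109.5
top large 1299 [475.9 -59.2  50.2] [476.  -59.2] [119.5  59.9] 75.7 50.2
top small 730 [ 496.2 -271.7   45.6] [ 496.2 -272.2] [84.8 48.1] 64.7 45.7
top lampM 259 [ 660.1 -133.9   62.9] [ 663.1 -135.9] [43.6 43.2] 34.0 62.8
top lampS 124 [661.9 -54.2  44.6] [663.2 -53.9] [29.3 29.4] 1.8 44.3
top lampL 564 [ 777.5 -143.6   87. ] [ 784.3 -146.6] [62.6 62.6] 43.5 87.9
top glue 232 [742.9  52.   68.2] [746.9  53.3] [31.2 35.5] 14.1 67.4
top cup 246 [740.7 256.7  80.2] [737.5 253.7] [70.1 69.2] 45.4 82.0
top bowl 511 [ 671.3 -359.6   24.4] [ 668.9 -354.1] [80.7 81.2] 27.5 24.6
scene riser 4441 [535.6 310.7 109.5] [531.1 304.5] [150.9  74.7] 74.6 109.8
scene large 1064 [481.4 -52.5  50.1] [478.5 -57.7] [123.2  62.2] 76.1 50.4
scene small 387 [ 501.8 -266.5   44.1] [ 499.6 -270.8] [86.9 48. ] 64.6 44.2
scene lampM 367 [ 670.8 -124.1   57.2] [ 667.  -132.1] [44.8 41.8] 27.8 58.7
```

The sizes and heights match the data for every piece. Moving above the large case first.

{"name": "jog_arm", "arguments": {"rows": [[[14, 25, 0], [0, 0, 25], 1], [[14, 25, 0], [0, 0, 25], 1], [[14, 25, 0], [0, 0, 25], 1], [[14, 25, 0], [0, 0, 25], 1], [[14, 25, 0], [0, 0, 25], 1], [[29.2, 53.8, -6], [0, 0, 58.6], 1], [[29.2, 53.8, -6], [0, 0, 58.6], 1], [[29.2, 53.8, -6], [0, 0, 58.6], 1]]}}

```text
clock: 1.1
position: [0.4105, -0.1825, 0.1925]
ee_rot: [2.498, 1.905, 0.0]
force: [1.5, -0.9, -0.3]
width: 0.998
gripper_force: 0.0
```

{"name": "jog_arm", "arguments": {"rows": [[[0, 0, 0], [0, 0, 0], 1]]}}

```text
clock: 1.23
position: [0.4114, -0.1796, 0.1922]
ee_rot: [-2.492, -1.91, -0.002]
force: [-0.5, -0.7, -0.3]
width: 1.001
gripper_force: 0.0
```

{"name": "jog_arm", "arguments": {"rows": [[[6.5, 12.1, -3.2], [0, 0, 0.7], 1], [[6.5, 12.1, -3.2], [0, 0, 0.7], 1], [[6.5, 12.1, -3.2], [0, 0, 0.7], 1], [[6.5, 12.1, -3.2], [0, 0, 0.7], 1], [[6.5, 12.1, -3.2], [0, 0, 0.7], 1]]}}

```text
clock: 1.85
position: [0.4745, -0.0651, 0.1608]
ee_rot: [2.494, 1.91, -0.002]
force: [-0.2, 0.1, -0.2]
width: 1.003
gripper_force: 0.0
```

```bash
python3 - <<'E'
from h import *
d=grab('wrist'); w=cloud(d); s=d['s']; print(s['position'],s['ee_rot'],s['joints'])
print(top(w,(0,0,640,400),.043,.06))
E
ls pics
```

```text
[ 0.47445433 -0.06505939  0.16077176] [ 2.49375618e+00  1.91012830e+00 -1.55809260e-03] [ 0.3967428   0.31515667 -0.46182219  1.97417035  0.17949934  0.89199065
 -0.42228128]
(13765, array([504.2, -66.5,  48.9]), array([ 557.9, -134.5]), array([232.3, 254. ]), 76.9, 48.6)
scene_0.05.png
top_0.00.png
wrist_1.85.png
```

```bash
cat >> h.py <<'E'
def near(w,c,r,lo,hi):
    P=w.reshape(-1,3); P=P[(P[:,2]>lo)&(P[:,2]<hi)&(np.hypot(P[:,0]-c[0],P[:,1]-c[1])<r)]
    r=cv2.minAreaRect((P[:,:2]*1000).astype(np.float32))
    return len(P),np.round(r[0],1),np.round(r[1],1),round(r[2],1),round(float(np.median(P[:,2]))*1000,1)
def yaw(s): 
    y=cv2.Rodrigues(np.array(s['ee_rot'],float))[0][:,1]; return np.degrees(np.arctan2(y[1],y[0]))%180
E
python3 - <<'E'
from h import *
d=pickle.load(open('wrist.pkl','rb')); w=cloud(d)
print(near(w,(.4765,-.059),.08,.046,.054), yaw(d['s']), yaw(arm.observe()))
E
```

```text
(11423, array([477.1, -58.9]), array([120.7,  60.2]), 75.7, 48.6) 164.9016446451321 164.8790784938248
```

View pics/wrist_1.85.png

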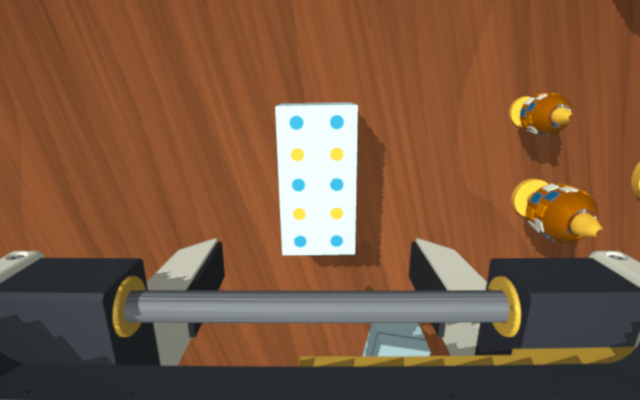

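The wrist view shows the case between the open fingers, top face at (280–357, 103–255). It measures the same centre, (477, -59) mm. Descending and gripping.

{"name": "jog_arm", "arguments": {"rows": [[[0.3, 0.6, -8], [0, 0, 0.8], 1], [[0.3, 0.6, -8], [0, 0, 0.8], 1], [[0.3, 0.6, -8], [0, 0, 0.8], 1], [[0.3, 0.6, -14.5], [0, 0, 0.8], 1], [[0.3, 0.6, -14.5], [0, 0, 0.8], 1], [[0.3, 0.6, -14.5], [0, 0, 0.8], 1], [[0.3, 0.6, -14.5], [0, 0, 0.8], 1]]}}

```text
clock: 2.78
position: [0.4795, -0.0575, 0.018]
ee_rot: [2.477, 1.929, 0.004]
force: [0.1, 0.4, -0.1]
width: 1.001
gripper_force: 0.0
```

{"name": "jog_arm", "arguments": {"rows": [[[0, 0, 0], [0, 0, 0], 0.5], [[0, 0, 0], [0, 0, 0], 0.5], [[0, 0, 0], [0, 0, 0], 0.5], [[0, 0, 0], [0, 0, 0], 0.5], [[0, 0, 0], [0, 0, 0], 0.5], [[0, 0, 0], [0, 0, 0], 0.5]], "newtons": 25}}

```text
clock: 3.52
position: [0.4779, -0.0573, 0.0158]
ee_rot: [-2.478, -1.931, 0.0]
force: [-1.6, -0.1, 5.3]
width: 0.653
gripper_force: 25.0
```

{"name": "jog_arm", "arguments": {"rows": [[[0, 0, 6], [0, 0, 0], 0.5], [[0, 0, 12], [0, 0, 0], 0.5], [[0, 0, 17], [0, 0, 0], 0.5], [[0, 0, 17], [0, 0, 0], 0.5], [[0, 0, 17], [0, 0, 0], 0.5]]}}

```text
clock: 4.15
position: [0.4772, -0.0575, 0.1848]
ee_rot: [-2.478, -1.93, 0.002]
force: [-0.8, 0.4, -3.2]
width: 0.652
gripper_force: 25.0
```

{"name": "jog_arm", "arguments": {"rows": [[[0.6, 5, 0], [0, 0, 0], 0.5], [[1.4, 10, 0], [0, 0, 0], 0.5], [[2.2, 15, 0], [0, 0, 0], 0.5], [[3, 20, 0], [0, 0, 0], 0.5], [[3.7, 25, 0], [0, 0, 0], 0.5], [[4.5, 30, 0], [0, 0, 0], 0.5], [[5, 34, 0], [0, 0, -1], 0.5], [[5.2, 36.1, 0], [0, 0, -1], 0.5]]}}

```text
clock: 5.15
position: [0.5285, 0.3057, 0.1832]
ee_rot: [-2.491, -1.912, 0.006]
force: [-0.3, -0.2, -2.5]
width: 0.652
gripper_force: 25.0
```

{"name": "jog_arm", "arguments": {"rows": [[[0, 0, 0], [0, 0, 0], 0.5], [[0, 0, 0], [0, 0, 0], 0.5], [[0, 0, 0], [0, 0, 0], 0.5]]}}

```text
clock: 5.52
position: [0.5304, 0.3018, 0.1855]
ee_rot: [2.496, 1.906, -0.001]
force: [0.2, 0.3, -2.7]
width: 0.651
gripper_force: 25.0
```

```bash
python3 - <<'E'
from h import *
s=arm.observe();print(s['position'],yaw(s),s['force'],s['joints'])
d=grab('top'); w=cloud(d)
print(near(w,(.53,.302),.09,.20,.24),near(w,(.53,.302),.09,.1,.118))
E
```

```text
[0.53038525 0.30181176 0.18548769] 164.72852150268795 [ 0.2181272   0.30126852 -2.73169304] [-0.2378565   0.50759941 -0.54054861  1.62805779  0.2874945   1.08700828
 -1.1243829 ]
(941, array([523.8, 287.2]), array([95.4, 66.4]), 74.7, 219.0) (554, array([528.4, 301. ]), array([150. ,  71.7]), 74.4, 109.5)
```

{"name": "jog_arm", "arguments": {"rows": [[[-0.1, 0.1, -3], [0, 0, 0], 0.5], [[-0.1, 0.1, -5], [0, 0, 0], 0.5], [[-0.1, 0.1, -5.6], [0, 0, 0], 0.5], [[-0.1, 0.1, -5.9], [0, 0, 0], 0.5], [[-0.1, 0.1, -5.9], [0, 0, 0], 0.5], [[-0.1, 0.1, -5.9], [0, 0, 0], 0.5]]}}

```text
clock: 6.32
position: [0.5294, 0.305, 0.1275]
ee_rot: [2.495, 1.909, 0.002]
force: [0.5, -0.1, -3.4]
width: 0.655
gripper_force: 25.0
```

{"name": "jog_arm", "arguments": {"rows": [[[0, 0, -0.2], [0, 0, 0], 0.5], [[0, 0, -0.2], [0, 0, 0], 0.5], [[0, 0, -0.2], [0, 0, 0], 0.5]]}}

```text
clock: 6.7
position: [0.5294, 0.3051, 0.1259]
ee_rot: [2.495, 1.909, 0.002]
force: [-1.6, -2.1, 4.7]
width: 0.653
gripper_force: 25.0
```

{"name": "jog_arm", "arguments": {"rows": [[[0, 0, 0], [0, 0, 0], 0.8], [[0, 0, 0], [0, 0, 0], 0.9], [[0, 0, 0], [0, 0, 0], 0.9], [[0, 0, 0], [0, 0, 0], 0.9], [[0, 0, 4], [0, 0, 0], 0.9], [[0, 0, 8], [0, 0, 0], 0.9], [[0, 0, 12], [0, 0, 0], 0.9], [[0, 0, 12], [0, 0, 0], 0.9]]}}

```text
clock: 7.7
position: [0.5303, 0.3062, 0.2482]
ee_rot: [2.495, 1.909, 0.01]
force: [0.3, -0.3, -0.6]
width: 0.899
gripper_force: 0.0
```

```bash
python3 - <<'E'
from h import *
s=arm.observe();print(s['position'],yaw(s),s['force'])
for n in ('wrist','scene'):
    d=grab(n); w=cloud(d)
    print(n,near(w,(.53,.302),.1,.15,.17),near(w,(.53,.302),.1,.1,.118))
E
```

```text
[0.53027476 0.30617006 0.24824159] 164.84280241591065 [ 0.25749562 -0.32506117 -0.64515784]
wrist (12911, array([529.1, 303.3]), array([120.8,  60.2]), 74.9, 158.6) (1851, array([530.4, 306.7]), array([142.9,  72.3]), 74.5, 108.5)
scene (3094, array([531.1, 304.9]), array([120.9,  62.5]), 75.0, 159.8) (1456, array([532.1, 304.7]), array([150.1,  74.1]), 74.9, 109.7)
```

{"name": "jog_arm", "arguments": {"rows": [[[-3.4, -57.8, 0], [0, 0, -10.1], 1], [[-3.4, -57.8, 0], [0, 0, -10.1], 1], [[-3.4, -57.8, 0], [0, 0, -10.1], 1], [[-3.4, -57.8, 0], [0, 0, -10.1], 1], [[-3.4, -57.8, 0], [0, 0, -10.1], 1], [[-3.4, -57.8, 0], [0, 0, -10.1], 1], [[-3.4, -57.8, 0], [0, 0, -10.1], 1], [[-3.4, -57.8, 0], [0, 0, -10.1], 1]]}}

```text
clock: 8.8
position: [0.4985, -0.1963, 0.2434]
ee_rot: [-2.652, -1.681, 0.002]
force: [0.3, 0.4, 0.5]
width: 1.0
gripper_force: 0.0
```

{"name": "jog_arm", "arguments": {"rows": [[[0, 0, 0], [0, 0, 0], 1], [[0, 0, 0], [0, 0, 0], 1]]}}

```text
clock: 9.05
position: [0.499, -0.1939, 0.2435]
ee_rot: [-2.652, -1.68, 0.002]
force: [0.5, 1.3, -0.0]
width: 1.001
gripper_force: 0.0
```

```bash
python3 - <<'E'
from h import *
s=arm.observe();print(s['position'],yaw(s),s['force'])
E
```

```text
[ 0.49900311 -0.19390187  0.24350955] 154.7165221634761 [ 0.52659803  1.28801582 -0.00225201]
```

{"name": "jog_arm", "arguments": {"rows": [[[-0.2, -7.8, -5], [0, 0, 0], 1], [[-0.2, -7.8, -9], [0, 0, 0], 1], [[-0.2, -7.8, -9], [0, 0, 0], 1], [[-0.2, -7.8, -9], [0, 0, 0], 1], [[-0.2, -7.8, -9], [0, 0, 0], 1]]}}

```text
clock: 9.68
position: [0.4994, -0.2707, 0.1567]
ee_rot: [2.649, 1.685, 0.003]
force: [-0.0, 0.5, -0.3]
width: 0.999
gripper_force: 0.0
```

```bash
python3 - <<'E'
from h import *
d=grab('wrist'); w=cloud(d); s=d['s'];print(s['position'],yaw(s))
print(near(w,(.4965,-.272),.06,.04,.05))
E
```

```text
[ 0.49937389 -0.2707487   0.15665973] 154.90152365711077
(6202, array([ 497.3, -272.3]), array([84.5, 48.1]), 64.6, 43.6)
```

{"name": "jog_arm", "arguments": {"rows": [[[-0.2, -0.2, -5], [0, 0, -0.3], 1], [[-0.2, -0.2, -9], [0, 0, -0.3], 1], [[-0.2, -0.2, -12], [0, 0, -0.3], 1], [[-0.2, -0.2, -14.2], [0, 0, -0.3], 1], [[-0.2, -0.2, -14.2], [0, 0, -0.3], 1], [[-0.2, -0.2, -14.2], [0, 0, -0.3], 1]]}}

```text
clock: 10.48
position: [0.4968, -0.2744, 0.0142]
ee_rot: [2.656, 1.675, 0.002]
force: [0.6, 0.5, 0.4]
width: 0.997
gripper_force: 0.0
```

{"name": "jog_arm", "arguments": {"rows": [[[0, 0, 0], [0, 0, 0], 0.4], [[0, 0, 0], [0, 0, 0], 0.4], [[0, 0, 0], [0, 0, 0], 0.4], [[0, 0, 0], [0, 0, 0], 0.4], [[0, 0, 0], [0, 0, 0], 0.4], [[0, 0, 0], [0, 0, 0], 0.4], [[0, 0, 0], [0, 0, 0], 0.4]], "newtons": 25}}

```text
clock: 11.35
position: [0.4957, -0.2744, 0.0128]
ee_rot: [2.658, 1.675, -0.0]
force: [-0.5, 0.1, 1.4]
width: 0.523
gripper_force: 25.0
```

{"name": "jog_arm", "arguments": {"rows": [[[0, 0, 6], [0, 0, 0], 0.4], [[0, 0, 12], [0, 0, 0], 0.4], [[0, 0, 18], [0, 0, 0], 0.4], [[0, 0, 22], [0, 0, 0], 0.4], [[0, 0, 22], [0, 0, 0], 0.4]]}}

```text
clock: 11.98
position: [0.4973, -0.2749, 0.236]
ee_rot: [2.653, 1.672, 0.005]
force: [-1.1, -0.2, -2.9]
width: 0.522
gripper_force: 25.0
```

{"name": "jog_arm", "arguments": {"rows": [[[0.3, 5, 0], [0, 0, 1], 0.4], [[0.6, 11, 0], [0, 0, 2], 0.4], [[0.9, 17, 0], [0, 0, 3], 0.4], [[1.2, 23, 0], [0, 0, 4], 0.4], [[1.5, 29, 0], [0, 0, 5], 0.4], [[1.8, 35, 0], [0, 0, 6], 0.4], [[2.2, 40, 0], [0, 0, 7], 0.4], [[2.5, 43, 0], [0, 0, 8], 0.4]]}}

```text
clock: 12.98
position: [0.5194, 0.1584, 0.2312]
ee_rot: [-2.53, -1.86, 0.003]
force: [-0.0, -0.8, -2.1]
width: 0.522
gripper_force: 25.0
```

{"name": "jog_arm", "arguments": {"rows": [[[0, 0, 0], [0, 0, 0], 0.4], [[0, 0, 0], [0, 0, 0], 0.4]]}}

```text
clock: 13.22
position: [0.5201, 0.1545, 0.2315]
ee_rot: [-2.535, -1.856, 0.004]
force: [0.2, -1.2, -1.5]
width: 0.518
gripper_force: 25.0
```

```bash
python3 - <<'E'
from h import *
s=arm.observe();print(s['position'],yaw(s),s['force'])
E
```

```text
[0.52011986 0.15449894 0.23146997] 162.41275200263576 [ 0.18543983 -1.18654154 -1.50136525]
```

{"name": "jog_arm", "arguments": {"rows": [[[0.4, 5, 0], [0, 0, 1], 0.4], [[0.7, 10, 0], [0, 0, 2], 0.4], [[0.9, 13.5, -0.5], [0, 0, 2.4], 0.4], [[0.9, 14.9, -1], [0, 0, 2.4], 0.4], [[0.9, 14.9, -1.5], [0, 0, 2.4], 0.4], [[0.9, 14.9, -2], [0, 0, 2.4], 0.4], [[0.9, 14.9, -2], [0, 0, 2.4], 0.4], [[0.9, 14.9, -2], [0, 0, 2.4], 0.4]]}}

```text
clock: 14.22
position: [0.53, 0.3037, 0.213]
ee_rot: [2.496, 1.907, 0.0]
force: [-0.3, -0.8, -1.9]
width: 0.519
gripper_force: 25.0
```

```bash
python3 - <<'E'
from h import *
s=arm.observe();print(s['position'],yaw(s),s['force'])
E
```

```text
[0.53004066 0.30368897 0.21302953] 164.77092394186604 [-0.28855487 -0.79977328 -1.86254545]
```

{"name": "jog_arm", "arguments": {"rows": [[[-0.1, 0, -2.5], [0, 0, 0], 0.4], [[-0.1, 0, -3.5], [0, 0, 0], 0.4], [[-0.1, 0, -3.8], [0, 0, 0], 0.4], [[-0.1, 0, -3.8], [0, 0, 0], 0.4], [[-0.1, 0, -3.8], [0, 0, 0], 0.4]]}}

```text
clock: 14.85
position: [0.529, 0.3049, 0.1755]
ee_rot: [2.495, 1.909, 0.002]
force: [0.0, -1.1, -1.4]
width: 0.522
gripper_force: 25.0
```

{"name": "jog_arm", "arguments": {"rows": [[[0, 0, -0.2], [0, 0, 0], 0.4], [[0, 0, -0.2], [0, 0, 0], 0.4], [[0, 0, -0.2], [0, 0, 0], 0.4]]}}

```text
clock: 15.22
position: [0.5287, 0.3046, 0.1728]
ee_rot: [2.495, 1.909, 0.0]
force: [-0.6, 0.6, -1.5]
width: 0.52
gripper_force: 25.0
```

{"name": "jog_arm", "arguments": {"rows": [[[0, 0, -0.1], [0, 0, 0], 0.4], [[0, 0, -0.1], [0, 0, 0], 0.4], [[0, 0, -0.1], [0, 0, 0], 0.4]]}}

```text
clock: 15.6
position: [0.5287, 0.3046, 0.1728]
ee_rot: [2.495, 1.909, 0.001]
force: [-3.0, -2.7, 7.8]
width: 0.523
gripper_force: 25.0
```

Contact is made, so I release and lift.

{"name": "jog_arm", "arguments": {"rows": [[[0, 0, 0], [0, 0, 0], 0.7], [[0, 0, 0], [0, 0, 0], 0.85], [[0, 0, 0], [0, 0, 0], 0.85], [[0, 0, 0], [0, 0, 0], 0.85], [[0, 0, 4], [0, 0, 0], 0.85], [[0, 0, 8], [0, 0, 0], 0.85], [[0, 0, 12], [0, 0, 0], 0.85], [[0, 0, 12], [0, 0, 0], 0.85]]}}

```text
clock: 16.6
position: [0.5298, 0.306, 0.2953]
ee_rot: [2.495, 1.909, 0.009]
force: [1.1, 0.7, -0.2]
width: 0.849
gripper_force: 0.0
```

```bash
python3 - <<'E'
from h import *
s=arm.observe();print(s['position'],yaw(s),s['force'])
for n in ('wrist','scene'):
    d=grab(n); w=cloud(d)
    for lo,hi in((.195,.215),(.15,.17),(.1,.118)): print(n,near(w,(.53,.302),.1,lo,hi))
E
```

```text
[0.529756   0.30598514 0.29525784] 164.84547890142912 [ 1.07177667  0.7101512  -0.24348437]
wrist (7265, array([529.5, 307.2]), array([84.4, 48.2]), 75.0, 203.6)
wrist (1945, array([529.2, 303.4]), array([120.2,  60.3]), 74.8, 158.6)
wrist (1550, array([529.5, 303.3]), array([149.6,  72.3]), 74.5, 108.4)
scene (2195, array([531.7, 308.8]), array([84.9, 50.8]), 75.3, 204.7)
scene (1459, array([530.9, 304.9]), array([121. ,  62.8]), 75.0, 159.8)
scene (1456, array([532. , 304.8]), array([150.2,  75.1]), 74.8, 109.6)
```

{"name": "jog_arm", "arguments": {"rows": [[[13.4, -44, 0], [0, 0, -50], 0.85], [[13.4, -44, 0], [0, 0, -50], 0.85], [[13.4, -44, 0], [0, 0, -50], 0.85], [[13.4, -44, 0], [0, 0, -50], 0.85], [[13.4, -44, 0], [0, 0, -50], 0.85], [[13.4, -44, 0], [0, 0, -50], 0.85], [[13.4, -44, 0], [0, 0, -50], 0.85], [[13.4, -44, 0], [0, 0, -50], 0.85]]}}

```text
clock: 17.7
position: [0.6621, -0.1411, 0.2894]
ee_rot: [3.069, 0.666, -0.006]
force: [0.0, 1.1, -0.1]
width: 0.853
gripper_force: 0.0
```

{"name": "jog_arm", "arguments": {"rows": [[[0, 0, -2], [0, 0, 0], 0.85], [[0, 0, -8], [0, 0, 0], 0.85], [[0, 0, -8], [0, 0, 0], 0.85], [[0, 0, -8], [0, 0, 0], 0.85]]}}

```text
clock: 18.2
position: [0.6632, -0.1348, 0.2131]
ee_rot: [-3.068, -0.677, -0.001]
force: [1.4, -0.0, 2.0]
width: 0.852
gripper_force: 0.0
```

```bash
python3 - <<'E'
from h import *
d=grab('wrist'); w=cloud(d); s=d['s'];print(s['position'],yaw(s),s['joints'])
for lo,hi in((.031,.08),(.031,.058),(.002,.02)): print(near(w,(.664,-.135),.035,lo,hi))
E
ls -t pics|head -1
```

```text
[ 0.66323195 -0.13482489  0.2131049 ] 114.8824123157053 [ 0.27865698  0.54641599 -0.2516293   1.43260441  0.14014204  1.17941929
 -1.12773568]
(1623, array([ 665.3, -135.5]), array([44., 45.]), 14.7, 61.0)
(510, array([ 665.3, -135.5]), array([44., 45.]), 14.7, 54.8)
(113, array([ 666.3, -135.2]), array([31.9, 25.4]), 25.4, 5.4)
wrist_18.20.png
```

{"name": "jog_arm", "arguments": {"rows": [[[0.2, -0.1, -6], [0, 0, 0], 0.85], [[0.2, -0.1, -10], [0, 0, 0], 0.85], [[0.2, -0.1, -11], [0, 0, 0], 0.85], [[0.2, -0.1, -11], [0, 0, 0], 0.85], [[0.2, -0.1, -11], [0, 0, 0], 0.85]]}}

```text
clock: 18.88
position: [0.6664, -0.1365, 0.1045]
ee_rot: [3.067, 0.675, 0.006]
force: [0.3, -0.4, -0.1]
width: 0.85
gripper_force: 0.0
```

{"name": "jog_arm", "arguments": {"rows": [[[-0.1, 0.1, -3], [0, 0, 0], 0.85], [[-0.1, 0.1, -6], [0, 0, 0], 0.85], [[-0.1, 0.1, -7.6], [0, 0, 0], 0.85], [[-0.1, 0.1, -7.6], [0, 0, 0], 0.85], [[-0.1, 0.1, -7.6], [0, 0, 0], 0.85]]}}

```text
clock: 19.5
position: [0.6648, -0.1355, 0.0273]
ee_rot: [3.067, 0.676, 0.003]
force: [0.5, 0.2, -0.9]
width: 0.848
gripper_force: 0.0
```

{"name": "jog_arm", "arguments": {"rows": [[[0, 0, 0], [0, 0, 0], 0.6], [[0, 0, 0], [0, 0, 0], 0.5], [[0, 0, 0], [0, 0, 0], 0.4], [[0, 0, 0], [0, 0, 0], 0.35], [[0, 0, 0], [0, 0, 0], 0.35], [[0, 0, 0], [0, 0, 0], 0.35], [[0, 0, 0], [0, 0, 0], 0.35]], "newtons": 15}}

```text
clock: 20.38
position: [0.6637, -0.1354, 0.0259]
ee_rot: [3.068, 0.676, 0.0]
force: [-1.2, 1.4, 0.6]
width: 0.471
gripper_force: 15.0
```

{"name": "jog_arm", "arguments": {"rows": [[[0, 0, 2], [0, 0, 0], 0.35], [[0, 0, 6], [0, 0, 0], 0.35], [[0, 0, 11], [0, 0, 0], 0.35], [[0, 0, 16], [0, 0, 0], 0.35], [[0, 0, 21], [0, 0, 0], 0.35], [[0, 0, 24], [0, 0, 0], 0.35], [[0, 0, 24], [0, 0, 0], 0.35]]}}

```text
clock: 21.25
position: [0.665, -0.1354, 0.2699]
ee_rot: [3.066, 0.675, 0.009]
force: [0.9, 0.3, -1.9]
width: 0.476
gripper_force: 15.0
```

{"name": "jog_arm", "arguments": {"rows": [[[-1, 4, 0], [0, 0, 0], 0.35], [[-2.5, 9, 0], [0, 0, 0], 0.35], [[-4, 14, 0], [0, 0, 0], 0.35], [[-5.5, 19, 0], [0, 0, 0], 0.35], [[-7, 24, 0], [0, 0, 0], 0.35], [[-8.5, 29, 0], [0, 0, 0], 0.35], [[-10, 34, 0], [0, 0, 0], 0.35], [[-11, 37, 0], [0, 0, 0], 0.35]]}}

```text
clock: 22.25
position: [0.5515, 0.2374, 0.2649]
ee_rot: [-3.066, -0.681, 0.003]
force: [1.0, 0.1, -1.1]
width: 0.474
gripper_force: 15.0
```

{"name": "jog_arm", "arguments": {"rows": [[[-1, 3, 0], [0, 0, 0], 0.35], [[-2, 5.5, 0], [0, 0, 0], 0.35], [[-2.5, 7.2, 0], [0, 0, 0], 0.35], [[-2.5, 7.2, 0], [0, 0, 0], 0.35], [[-2.5, 7.2, 0], [0, 0, 0], 0.35]]}}

```text
clock: 22.88
position: [0.5293, 0.3051, 0.2654]
ee_rot: [3.067, 0.673, -0.0]
force: [0.3, -0.4, -1.2]
width: 0.475
gripper_force: 15.0
```

```bash
python3 - <<'E'
from h import *
d=grab('scene'); s=d['s'];print(s['position'],yaw(s),s['force'])
im=d['img'][150:400,380:600,::-1]; cv2.imwrite('pics/a.png',cv2.resize(im,None,fx=2.4,fy=2.4))
E
```

```text
[0.52933717 0.30511075 0.26543884] 114.75751346766741 [ 0.26152934 -0.37113812 -1.1917268 ]
```

View pics/a.png

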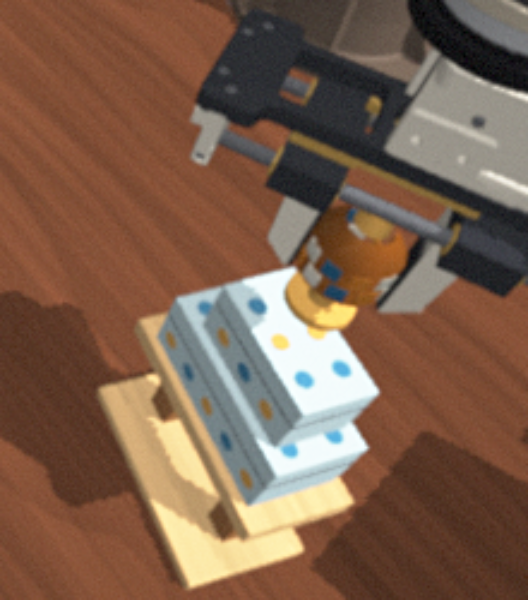

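The crop shows both cases stacked square on the riser. The lamp hangs upright in the fingers with its foot near (322,305), above the small case. Lowering it.

{"name": "jog_arm", "arguments": {"rows": [[[0.1, 0.1, -1.5], [0, 0, 0], 0.35], [[0.1, 0.1, -2.6], [0, 0, 0], 0.35], [[0.1, 0.1, -3.2], [0, 0, 0], 0.35], [[0.1, 0.1, -3.2], [0, 0, 0], 0.35], [[0.1, 0.1, -3.2], [0, 0, 0], 0.35]]}}

```text
clock: 23.55
position: [0.5298, 0.3078, 0.2341]
ee_rot: [-3.068, -0.676, -0.001]
force: [0.3, 0.2, -1.9]
width: 0.478
gripper_force: 15.0
```

{"name": "jog_arm", "arguments": {"rows": [[[0, 0, -0.2], [0, 0, 0], 0.35], [[0, 0, -0.2], [0, 0, 0], 0.35], [[0, 0, -0.2], [0, 0, 0], 0.35]]}}

```text
clock: 23.92
position: [0.5297, 0.3077, 0.2319]
ee_rot: [-3.068, -0.676, -0.0]
force: [0.2, -0.8, -1.1]
width: 0.475
gripper_force: 15.0
```

{"name": "jog_arm", "arguments": {"rows": [[[0, 0, -0.1], [0, 0, 0], 0.35], [[0, 0, -0.1], [0, 0, 0], 0.35], [[0, 0, -0.1], [0, 0, 0], 0.35]]}}

```text
clock: 24.3
position: [0.5297, 0.3077, 0.2308]
ee_rot: [-3.068, -0.676, -0.0]
force: [-0.6, -0.5, 0.4]
width: 0.473
gripper_force: 15.0
```

{"name": "jog_arm", "arguments": {"rows": [[[0, 0, 0], [0, 0, 0], 0.5], [[0, 0, 0], [0, 0, 0], 0.55], [[0, 0, 0], [0, 0, 0], 0.65], [[0, 0, 0], [0, 0, 0], 0.75], [[0, 0, 0], [0, 0, 0], 0.85], [[0, 0, 0], [0, 0, 0], 0.85]]}}

```text
clock: 25.05
position: [0.5297, 0.3076, 0.2307]
ee_rot: [3.068, 0.676, -0.0]
force: [-0.0, 0.3, -0.3]
width: 0.843
gripper_force: 0.0
```

{"name": "jog_arm", "arguments": {"rows": [[[0, 0, 2], [0, 0, 0], 0.85], [[0, 0, 5], [0, 0, 0], 0.85], [[0, 0, 9], [0, 0, 0], 0.85], [[0, 0, 13], [0, 0, 0], 0.85], [[0, 0, 16], [0, 0, 0], 0.85], [[0, 0, 16], [0, 0, 0], 0.85]]}}

```text
clock: 25.8
position: [0.5303, 0.3084, 0.3935]
ee_rot: [-3.066, -0.675, -0.007]
force: [0.0, 0.3, -0.7]
width: 0.854
gripper_force: 0.0
```

```bash
python3 - <<'E'
from h import *
d=grab('scene'); s=d['s'];print(s['position'],yaw(s),s['force'])
w=cloud(d)
for lo,hi in((.24,.26),(.198,.208),(.206,.216),(.15,.17),(.1,.118)): print(near(w,(.53,.305),.1,lo,hi))
im=d['img'][100:400,330:620,::-1]; cv2.imwrite('pics/b.png',cv2.resize(im,None,fx=2,fy=2))
E
```

```text
[0.53031937 0.3083772  0.39348635] 114.84121829636759 [ 0.00634155  0.33543093 -0.74587075]
(459, array([534.4, 310.2]), array([42.5, 45.9]), 73.9, 250.0)
(1363, array([531.7, 308.7]), array([84.5, 50.8]), 74.6, 204.8)
(439, array([532.8, 310.4]), array([79.7, 48.4]), 74.9, 210.1)
(1469, array([531.6, 305. ]), array([120.8,  61.7]), 75.2, 159.8)
(1452, array([534. , 303.7]), array([153.1,  73.4]), 76.6, 109.7)
```

View pics/b.png

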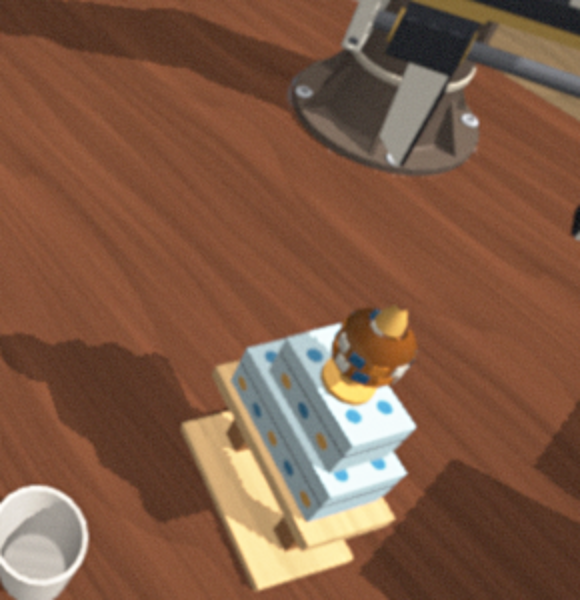

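The lamp stands upright near the middle of the small case, foot at (350,380), and the gripper is clear of everything. Handing in.

```bash
python3 -c "
from cell import arm
print(arm.sign_off())"
```

```text
the job is handed in; nothing more can be done
None
```

The display is built and handed in at about 26 s: large case on the riser, small case on it, and the middle-sized lamp upright on top; the glue bottle, cup and bowl were never approached (I took no closing picture of the bottle or bowl).

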